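Shut and latch the workshop toolbox

TASK

Close the toolbox on the bench: push its open lid up past upright and take your hand away, so that its own weight swings it down on the damped hinges. When it has come to rest on its rubber buffers, press its front edge down, firmly but gently so as not to dent the sheet metal (under 25 N), until the spring catch snaps and holds the lid shut; then let go, leaving the ear muffs, flask and mallet where they are.

Things in the scene. Friction and masses are not known exactly. Their poses are not given: they have to be found in the camera images.
- toolbox: Grey sheet-steel toolbox, fixed on the bench, tools inside. Body 165 mm deep (x), 340 long (y), rim 105 high. Origin: centre of its underside, z up. The hinge runs along the rear rim, 82.5 mm behind the origin (-x, the side towards the robot); the spring catch is at the front (+x, away from the robot). Yaw within 0.6 rad of world x. It dents if the robot pushes box or lid with over 25 N.
- lid (a joint): Lid angle, rad: 0 shut, 1.57 upright, 1.9 open, leaning to the robot on its stop (the start). A steel pan 165 mm from hinge to front edge, 340 long, 25 deep; shut, its top is 130 mm above the bench. Its weight balances near 1.35, swings it shut from about 1.2 down, slowly (3 to 9 s), until the buffers hold it at 0.035 to 0.07. Latched, it stays below 0.028.
- lid_edge (a point): Middle of the lid's front edge, on its outer (top) face: 165 mm from the hinge along the lid's x and 25 mm out along its z. Its frame turns with the lid: x from hinge to front edge, y along the hinge, z out of the outer face (up when shut).
- lid_hinge (a point): Middle of the hinge axis on the rear rim, 105 mm above the bench. Axes as the toolbox's. The lid weighs 0.42 to 0.78 kg; the two black hinge barrels on this axis are dampers, 0.65 N m per rad/s.
- lid_handle (a point): Middle of the steel carrying handle on the lid's outer face, turning with the lid: 120 mm long along the hinge, 71 to 79 mm from the hinge, standing 24 mm proud of the face. The rest of the face is flat.
- lid_press (a point): On the lid's top face, 20 mm behind the middle of the front edge: press here. In the front corners stand two sprung rubber buffers (1 N per mm together) that hold the resting lid's front edge 5 to 11 mm higher than shut. Pressed down it pushes back with 3 to 17 N, gives way as the catch snaps over, then within 1 mm meets a solid stop where force climbs some 15 N per mm.
- box_front (a point): Middle of the rim at the box front, 105 mm above the bench; axes of the toolbox. Below it a sprung steel catch 74 mm wide is screwed on outside; its leaf, 34 mm wide, reaches about 20 mm above the rim and 20 mm in front. The height at which it snaps, and of its solid stop, differs from box to box, from 3 mm below to 4 mm above the lid angle 0; this is not measured and has to be felt.
- earmuffs: Ear muffs lying on the bench: two white cups 70 x 42 x 85 mm, 150 mm apart, with a black head band. Origin between the cups, on the bench. Bystander.
- flask: Black drinking flask, 68 mm wide, 210 mm high, standing upright. Origin under its centre. Bystander.
- mallet: Wooden mallet lying on the bench: head 60 x 100 x 50 mm, handle 26 mm wide, 280 mm long overall. Origin at its middle, on the bench. Bystander.

How it is judged:
By the outcome, as a careful person would: the job done as asked, in the order asked, and still so for the second after the job is handed in, with the robot touching nothing.
It also fails if it takes over 58 s, if anything falls off the work surface, if the arm or the gripper's body presses on something with over 40 N, if the wrist force passes 120 N, or if a joint passes its speed limit or range.

ROBOT

A 6-joint arm with a two-finger parallel gripper is mounted at the origin on the work surface. World frame = base frame: x ahead of the robot, y to its left, z up, the work surface at z = 0. Lengths are in mm, angles in rad, forces in N, time in s.
With the tool pointing down it reaches from about 400 to 925 mm from the base axis. Payload 12.5 kg.
Tool frame: the origin (TCP) lies at the very end of the fingers, on their centre line; the grasp point (between the pads) lies 19 mm behind it; z points along the fingers, y is the direction in which the jaws open and shut (so a half turn about z gives the same grasp; the last joint's range is limited). The gripper opens to 95 mm and grips with 3 to 60 N. Pads are 20 mm wide; open, the fingers measure 119 mm over their backs; the gripper's body (75 mm by 180 mm) begins 59 mm behind the grasp point.
Start: joints at [1.014, 0.491, 1.559, -0, 1.092, -0.106], TCP at [272.29, 562.588, 214.661] pointing down, gripper open.
Joint ranges: [-3.1, 3.1], [-0.84, 2.19], [0.05, 2.79], [-1.13, 4.28], [0.06, 2.93], [-2.69, 2.69]. Speed limits (rad/s): [2.22, 2.22, 2.79, 3.14, 3.14, 3.14].

INTERFACE

Orientations are given as [roll, pitch, yaw] about the fixed x, y, z axes, in that order (R = Rz(yaw) Ry(pitch) Rx(roll)).
In Python, from cell import env gives the robot as it stands.
- The arm moves only by the shell command python3 -m pendant 'ROWS'. ROWS is JSON, a list that holds one entry, the list of rows, each a list of 5 numbers: the opening, from 0 (shut) to 1 (fully open), then the shift along the tool's x, y, z in m, then the turn about the tool's z in rad. A call has exactly 8 rows; each row is the pose to reach, as a shift and turn from the pose commanded when the call began, along the tool's axes at that moment; what a row does not reach only later rows make up. A row lasts 1/10 s, in which the tool goes at most 50 mm and 8.59 degrees, less where a joint would pass 70% of its speed; a pose out of reach is approached as far as the arm can. A call with a gripper value outside its range is refused whole. The fingers move at their own pace and stop on an object; the grip force is fixed at half the most. Time passes only in rows, so rows that repeat a pose let the fingers close, or fill a call up. It gives the time, the measured TCP pose, the force and the opening at its end, in the units of the state.
- env.state(): the state, without advancing time (a new reading comes with each control period).
- env.read_camera(name): name is "side" or "top"; returns a dict with "image" (420x560x3 uint8, blue, green, red), "range_z" (420x560 float32, mm along the optical axis (not along the pixel's ray), 0 where there is no reading), "fx", "fy", "cx", "cy" (pixels), "rvec" (rotation vector, rad) and "tvec" (3), from world to camera coordinates, as OpenCV has them. Camera axes: x right, y down, z forward; pixel columns grow to the right and rows downward; lengths in mm; the calibration is good to about 2 mm. A picture is of the moment at which its call begins.
- env.job_done(): hands the job in, once; it reports no verdict.
The state is a dict: "t": time; "joints": joint angles; "qvel": joint speeds; "tau": joint torques, N m; "eef_pos": TCP position; "tcp_rot": TCP orientation; "ft_force": force on the tool from outside, world axes, zero at the start; "moment": the same for the moment, N m; "opening": opening from 0.0 (shut) to 1.0 (fully open).
Only numpy, scipy, OpenCV 4.12 (cv2) and the standard library are available. Lean on these libraries where they do the work, as an engineer would, in place of code of your own. Each camera call takes 0.05 s, during which the arm holds its last target. There are 200 camera calls.

## Working session

There is one attempt and no reset: what is moved stays moved. The work goes in short steps, Python scripts to look and compute and a shell command to move; the robot and the scene stay as the last step left them, time stands still between calls to the robot, and variables do not carry over. Pictures are saved under pics/ and viewed, about 8 in all and at most 12, crops included, and the job is handed in when it is done.

```bash
ls; mkdir -p pics; cat > h.py <<'E'
import numpy as np, cv2
from cell import env
def cam(n):
    c=env.read_camera(n); R=cv2.Rodrigues(np.array(c["rvec"],float))[0]; t=np.array(c["tvec"],float).ravel()
    z=c["range_z"]; v,u=np.indices(z.shape)
    P=np.stack([(u-c["cx"])/c["fx"]*z,(v-c["cy"])/c["fy"]*z,z],-1)
    W=(P-t)@R; W[z==0]=np.nan
    return c,W,R,t
E
python3 - <<'E'
from h import *
print(env.state())
for n in("side","top"):
    c,W,R,t=cam(n); cv2.imwrite(f"pics/{n}0.png",c["image"]); np.save(f"pics/{n}0.npy",W); print(n,-R.T@t,R[2])
E
```

```text
pics
{'t': 0.0, 'joints': array([ 1.01439996e+00,  4.91522766e-01,  1.55947670e+00, -9.08857859e-06,
        1.09171570e+00, -1.05566839e-01]), 'qvel': array([-0.0005259 , -0.00075085, -0.00032023,  0.00027676,  0.00028025,
       -0.0025695 ]), 'tau': array([ 3.42844090e-03, -6.12647295e+01, -2.58183593e+01,  6.94227288e-02,
        4.81722713e-02, -1.47194787e-04]), 'eef_pos': array([272.14356136, 562.34737761, 214.07523049]), 'tcp_rot': array([-3.14047554e+00, -1.10264131e-04,  2.69076726e+00]), 'ft_force': array([-0.29352575,  0.12925159,  0.10434392]), 'moment': array([-0.00022693, -0.00457701,  0.01565044]), 'opening': 1.000206413643678}
side [ 317.44797407 -603.08982802  714.33050604] [ 0.29657426  0.6981021  -0.65168794]
top [ 395.99308771   69.0453801  1136.22595981] [ 0.19439307 -0.01763144 -0.98076525]
```

View pics/side0.png

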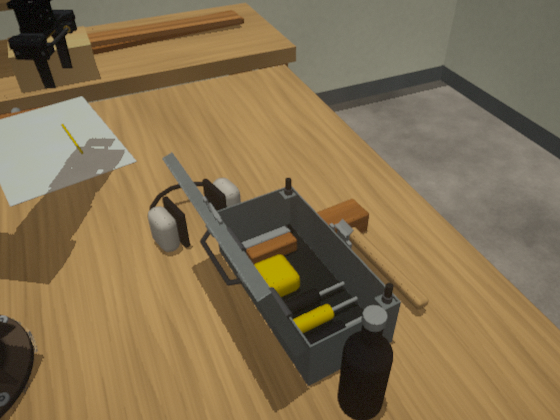

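View pics/top0.png

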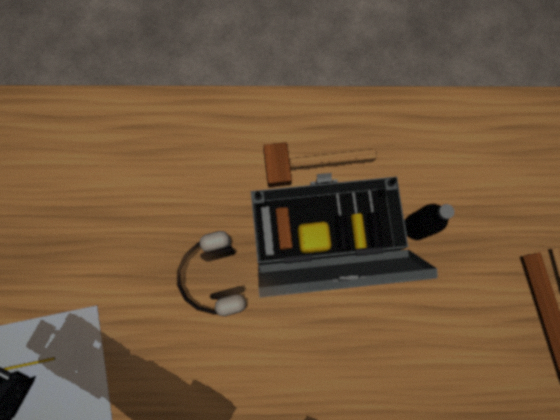

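The side view shows the open lid running from (170,160) to (260,290). The catch posts are at (288,185) and (388,290), the flask at (365,370) and the mallet behind the box. In the top view the box rim corners are near (252,190), (397,180), (405,250) and (258,262), with the catch at (323,180). Next I'll measure the box pose.

```bash
python3 - <<'E'
import numpy as np,cv2
W=np.load("pics/top0.npy"); v,u=np.indices(W.shape[:2])
box=(u>240)&(u<440)&(v>165)&(v<300)
Z=W[...,2]
rim=box&(Z>98)&(Z<112)
P=W[rim][:,:2].astype(np.float32)
print(len(P),cv2.minAreaRect(P))
hi=box&(Z>180); H=W[hi]
print("lid high",len(H),np.nanmin(H,0),np.nanmax(H,0))
m=np.zeros(rim.shape,np.uint8); m[rim]=255; m[hi]=128; cv2.imwrite("pics/m.png",m[150:310,220:450].repeat(3,0).repeat(3,1))
S=np.load("pics/side0.npy"); Zs=S[...,2]
e=S[(Zs>235)&(Zs<275)&(S[...,0]>300)]
print("side lid top",len(e)); 
if len(e):
  for y in np.arange(e[:,1].min(),e[:,1].max(),40):
    q=e[(e[:,1]>=y)&(e[:,1]<y+40)]; print(q[q[:,2].argmax()].round(1),q.mean(0).round(1))
for p in [(258,195),(391,183),(402,250),(262,262),(323,178),(315,180)]: print(p,W[p[1],p[0]])
E
```

```text
2439 ((574.416748046875, -93.59349060058594), (202.4940643310547, 403.85992431640625), 5.5281662940979)
lid high 2517 [ 404.05216295 -283.08256837  180.0184563 ] [585.42549332  94.8254341  266.57949458]
side lid top 2758
[ 452.7 -236.6  258.9] [ 445.3 -232.9  251.9]
[ 450.  -207.8  259.3] [ 439.9 -188.9  254.4]
[ 445.  -164.   259.3] [ 435.7 -148.6  254.4]
[ 439.9 -107.1  262.8] [ 432.2 -107.9  254.9]
[435.1 -53.9 263.2] [428.9 -68.8 255.3]
[430.8 -48.3 262.3] [423.5 -28.6 254.4]
[428.3  13.2 258.5] [419.7  11.5 254.2]
[424.7  35.  258.3] [415.5  51.5 254.3]
[419.8  84.  259.1] [412.8  81.8 254.3]Traceback (most recent call last):
  File "<stdin>", line 16, in <module>
ValueError: attempt to get argmax of an empty sequence
```

View pics/m.png

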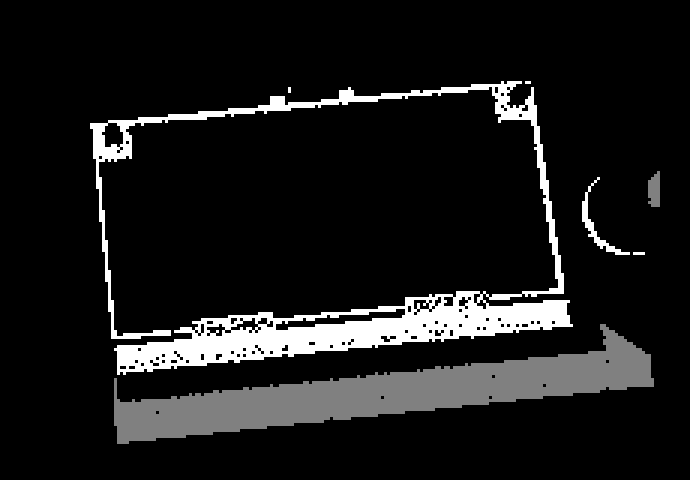

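The mask shows a clean rim outline: front corners at (92,123) and (532,84), rear ones at (113,337) and (563,291). The lid band lies below it. I'll cast rays through those corners onto z=105.

```bash
python3 - <<'E'
import numpy as np
W=np.load("pics/top0.npy"); v,u=np.indices(W.shape[:2]); Z=W[...,2]
rim=(u>240)&(u<412)&(v>165)&(v<264)&(Z>100)&(Z<110)
P=W[rim]
C=[]
for mx,my in [(92,123),(532,84),(563,291),(113,337)]:
    uu,vv=220+mx/3,150+my/3
    i=np.argmin((u[rim]-uu)**2+(v[rim]-vv)**2); C.append(P[i]); print(P[i].round(1))
C=np.array(C)
print("len",np.linalg.norm(C[0]-C[1]),np.linalg.norm(C[2]-C[3]),"depth",np.linalg.norm(C[0]-C[3]),np.linalg.norm(C[1]-C[2]))
c=C.mean(0)
y=(C[0]-C[1])+(C[3]-C[2]); yaw=np.arctan2(-y[0],y[1]); print("centre",c,"yaw",yaw)
from h import env
s=env.state(); R=np.array
ex=np.array([np.cos(yaw),np.sin(yaw)])
for n,d in(("hinge",-82.5),("press",62.5),("edge",82.5)): print(n,c[:2]+ex*d)
S=np.load("pics/side0.npy"); e=S[(S[...,2]>235)&(S[...,2]<275)&(S[...,0]>300)&(S[...,0]<500)]
r=(e[:,:2]-c[:2])@ex+82.5; print("lid edge rel hinge x",np.percentile(r,[1,50,99]),"y",np.percentile((e[:,:2]-c[:2])@np.array([-ex[1],ex[0]]),[1,99]))
print("z at most -x", e[np.argmin(r)])
E
```

```text
[642.9 113.3 105.9]
[ 671.2 -223.3  103.2]
[ 515.8 -236.8  104.1]
[481.5  97.  106.2]
len 337.78949674108156 335.61260145329214 depth 162.25558265579699 156.04853021336373
centre [577.85287303 -62.43308867 104.85383053] yaw 0.092972901316312
hinge [495.70917963 -70.09230756]
press [640.08294379 -56.63065012]
edge [659.99656644 -54.77386978]
lid edge rel hinge x [-129.19759663  -67.03892513  -55.63704669] y [-171.55847438  687.2216591 ]
z at most -x [300.03069158 600.25620045 242.12419831]
```

Box yaw is about 0.09, with the hinge near (494,-70) and the front edge near (658,-55). The sizes agree within a few mm. I'll push off-centre, at y_rel = -85: that clears the handle and stays in reach.

```bash
cat >> h.py <<'E'
from scipy.spatial.transform import Rotation as Ro
Y=0.09; EX=np.array([np.cos(Y),np.sin(Y)]); EY=np.array([-EX[1],EX[0]]); HI=np.array([494,-70.5])
def box(a,b,z): return np.r_[HI+a*EX+b*EY,z]   # from hinge, mm
def go(rot,frm,to): return (Ro.from_euler('xyz',rot).as_matrix().T@(np.array(to)-frm)/1000).round(4)
E
python3 - <<'E'
from h import *
s=env.state(); A=s["eef_pos"]; r=s["tcp_rot"]
for t in ([300,480,325],[430,100,325],box(-110,-85,325),box(-110,-85,220)): print(np.round(t),go(r,A,t))
E
```

```text
[300 480 325] [-0.0609 -0.0622 -0.1108]
[430 100 325] [-0.3435 -0.3476 -0.1106]
[ 392. -165.  325.] [-0.4248 -0.6027 -0.1103]
[ 392. -165.  220.] [-0.4249 -0.6026 -0.0053]
```

```bash
python3 -m pendant '[[[0,-0.03,-0.03,-0.07,-0.07],[0,-0.061,-0.062,-0.11,-0.14],[0,-0.09,-0.092,-0.11,-0.21],[0,-0.12,-0.122,-0.11,-0.28],[0,-0.15,-0.152,-0.11,-0.35],[0,-0.18,-0.182,-0.11,-0.42],[0,-0.21,-0.213,-0.11,-0.49],[0,-0.24,-0.243,-0.11,-0.54]]]'
python3 - <<'E'
from h import *
s=env.state(); A=s["eef_pos"]; r=s["tcp_rot"]; print(s["joints"])
for t in ([430,100,325],box(-110,-85,325),box(-110,-85,220)): print(np.round(t),go(r,A,t))
E
```

```text
t: 0.9
eef_pos: [382.5, 237.4, 324.6]
tcp_rot: [3.142, 0.0, -3.05]
ft_force: [-0.3, 0.4, -0.5]
opening: 0.383
[ 4.08464407e-01  1.27142815e-01  1.79589332e+00 -1.07221368e-05
  1.21850346e+00 -1.25414117e+00]
[430 100 325] [-0.0347 -0.1411 -0.0004]
[ 392. -165.  325.] [ 2.740e-02 -4.016e-01 -4.000e-04]
[ 392. -165.  220.] [ 0.0274 -0.4016  0.1046]
```

```bash
python3 -m pendant '[[[0,-0.012,-0.047,0,0],[0,-0.024,-0.094,0,0],[0,-0.035,-0.14,0,0],[0,-0.025,-0.187,0,0],[0,-0.014,-0.234,0,0],[0,-0.003,-0.28,0,0],[0,0.008,-0.325,0,0],[0,0.018,-0.365,0,0]]]'
python3 - <<'E'
from h import *
s=env.state(); A=s["eef_pos"]; r=s["tcp_rot"]
for t in (box(-110,-85,325),box(-110,-85,220),box(-90,-85,220)): print(np.round(t),go(r,A,t))
E
```

```text
t: 1.7
eef_pos: [396.2, -127.8, 324.6]
tcp_rot: [-3.142, 0.0, -3.053]
ft_force: [0.9, 0.1, -0.5]
opening: 0.008
[ 392. -165.  325.] [ 0.0074 -0.0367 -0.0004]
[ 392. -165.  220.] [ 0.0074 -0.0367  0.1046]
[ 412. -163.  220.] [-0.0126 -0.0367  0.1046]
```

```bash
python3 -m pendant '[[[0,0.008,-0.037,0,0],[0,0.008,-0.037,0.02,0],[0,0.008,-0.037,0.04,0],[0,0.008,-0.037,0.06,0],[0,0.008,-0.037,0.08,0],[0,0.008,-0.037,0.095,0],[0,0.008,-0.037,0.105,0],[0,0.008,-0.037,0.105,0]]]'
python3 - <<'E'
from h import *
s=env.state(); d=s["eef_pos"][:2]-HI; print(d@EX,d@EY,s["eef_pos"])
c,W,R,t=cam("side"); cv2.imwrite("pics/side1.png",c["image"])
E
```

```text
t: 2.5
eef_pos: [392.0, -163.2, 218.7]
tcp_rot: [3.14, -0.002, -3.052]
ft_force: [-0.2, 0.0, 0.6]
opening: 0.007
-109.95758065341103 -83.13630031788684 [ 391.95961709 -163.18265334  218.69765184]
```

View pics/side1.png

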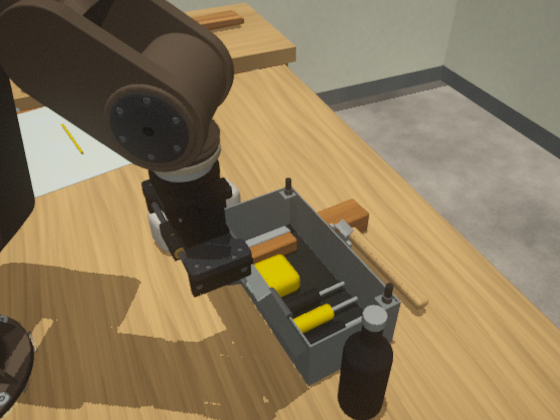

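The gripper is behind the lid at about (200,240), clear of the ear muffs. Now the push.

```bash
python3 -m pendant '[[[0,-0.006,0,0,0],[0,-0.012,0,0,0],[0,-0.017,0,0,0],[0,-0.022,0,0,0],[0,-0.028,0,0,0],[0,-0.034,0,0,0],[0,-0.041,0,0,0],[0,-0.048,0,0,0]]]'
python3 -m pendant '[[[0,-0.007,0,0,0],[0,-0.014,0,0,0],[0,-0.021,0,0,0],[0,-0.028,0,0,0],[0,-0.035,0,0,0],[0,-0.042,0,0,0],[0,-0.049,0,0,0],[0,-0.054,0,0,0]]]'
```

```text
t: 3.35
eef_pos: [440.4, -159.1, 219.7]
tcp_rot: [3.141, -0.0, -3.052]
ft_force: [-3.8, -0.3, 4.1]
opening: 0.007
t: 4.15
eef_pos: [494.7, -154.2, 219.6]
tcp_rot: [3.141, 0.001, -3.052]
ft_force: [-3.4, -0.9, 2.8]
opening: 0.005
```

```bash
python3 -m pendant '[[[0,-0.006,0,0,0],[0,-0.012,0,0,0],[0,-0.018,0,0,0],[0,-0.023,0,0,0],[0,-0.028,0,0,0],[0,-0.032,0,0,0],[0,-0.034,0,0,0],[0,-0.034,0,0,0]]]'
```

```text
t: 4.95
eef_pos: [528.3, -151.3, 219.7]
tcp_rot: [-3.141, 0.001, -3.052]
ft_force: [-0.2, -1.3, 0.2]
opening: 0.003
```

```bash
python3 -m pendant '[[[0,0.02,0,-0.005,0],[0,0.04,0,-0.03,0],[0,0.04,0,-0.06,0],[0,0.04,0,-0.09,0],[0,0.04,0,-0.11,0],[0,0.04,0,-0.11,0],[0,0.04,0,-0.11,0],[0,0.04,0,-0.11,0]]]'
python3 - <<'E'
from h import *
s=env.state(); print(s["eef_pos"],s["ft_force"])
c,W,R,t=cam("side"); cv2.imwrite("pics/side2.png",c["image"])
E
```

```text
t: 5.75
eef_pos: [487.6, -154.7, 328.5]
tcp_rot: [3.141, -0.001, -3.052]
ft_force: [0.6, -0.3, -0.6]
opening: 0.007
[ 487.5989664  -154.71585013  328.46359698] [ 0.62735941 -0.33773681 -0.56086696]
```

View pics/side2.png

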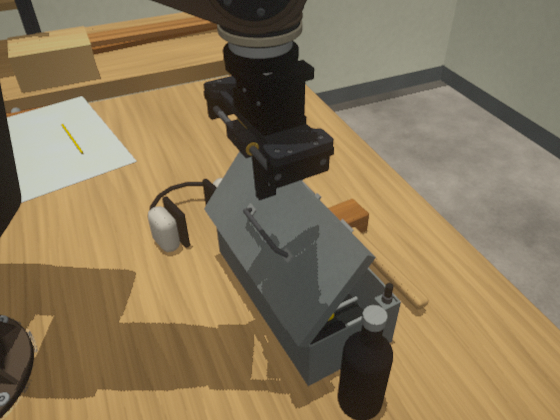

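The lid (front edge at about (365,265)) is past upright and swinging down, with the hand free of it. I'll wait.

```bash
for i in 1 2 3 4 5; do python3 -m pendant '[[[0,0,0,0,0],[0,0,0,0,0],[0,0,0,0,0],[0,0,0,0,0],[0,0,0,0,0],[0,0,0,0,0],[0,0,0,0,0],[0,0,0,0,0]]]' | head -1; done
cat > lid.py <<'E'
from h import *
def lid(n="side"):
    c,W,R,t=cam(n)
    d=W[...,:2]-HI; a=d@EX; b=d@EY; z=W[...,2]
    m=(np.abs(b)<165)&(np.abs(b)>70)&(a>10)&(a<160)&(z>112)&(z<300)
    A,Zz=a[m],z[m]; p=np.polyfit(A,Zz,1)
    for _ in range(3):
        k=np.abs(Zz-np.polyval(p,A))<4; p=np.polyfit(A[k],Zz[k],1)
    return c,m.sum(),k.sum(),np.arctan(p[0]),np.polyval(p,145)
if __name__=="__main__":
    import sys
    for n in("side","top"):
        c,*r=lid(n); print(n,r)
        if len(sys.argv)>1: cv2.imwrite(f"pics/{n}{sys.argv[1]}.png",c["image"])
    s=env.state(); print(s["t"],s["eef_pos"],s["ft_force"])
    for z in (230,160,145): print(z,go(s["tcp_rot"],s["eef_pos"],box(145,0,z)))
E
python3 lid.py
```

```text
t: 6.6
t: 7.4
t: 8.2
t: 9.0
t: 9.8
side [np.int64(7243), np.int64(7242), np.float64(0.04556996154112313), np.float64(134.649310701546)]
top [np.int64(4814), np.int64(4677), np.float64(0.045999273548429066), np.float64(136.22903295381172)]
9.9 [ 487.99886062 -154.88290888  329.62993274] [ 0.35528306 -0.10550425  0.04311924]
230 [-0.1585  0.0836  0.0997]
160 [-0.1585  0.0836  0.1697]
145 [-0.1585  0.0836  0.1847]
```

```bash
python3 -m pendant '[[[0,-0.03,0.016,0.01,0],[0,-0.06,0.032,0.03,0],[0,-0.09,0.048,0.05,0],[0,-0.12,0.064,0.07,0],[0,-0.15,0.08,0.09,0],[0,-0.158,0.084,0.12,0],[0,-0.158,0.084,0.15,0],[0,-0.158,0.084,0.17,0]]]'
python3 -m pendant '[[[0,0,0,0.005,0],[0,0,0,0.008,0],[0,0,0,0.01,0],[0,0,0,0.012,0],[0,0,0,0.014,0],[0,0,0,0.014,0],[0,0,0,0.014,0],[0,0,0,0.014,0]]]'
python3 lid.py 3
```

```text
t: 10.7
eef_pos: [637.4, -56.6, 157.1]
tcp_rot: [3.141, -0.002, -3.052]
ft_force: [-0.8, -0.3, -0.1]
opening: 0.005
t: 11.5
eef_pos: [637.9, -57.1, 145.9]
tcp_rot: [-3.142, 0.0, -3.052]
ft_force: [0.7, 0.4, -0.5]
opening: 0.001
side [np.int64(9004), np.int64(7700), np.float64(0.04594032140557965), np.float64(134.64403159603413)]
top [np.int64(3672), np.int64(2967), np.float64(0.05709299756332394), np.float64(137.3406204912301)]
11.6 [637.90783138 -57.13545466 145.74240171] [ 0.68236904 -0.35384919  0.48725088]
230 [-0.0005 -0.0004 -0.0843]
160 [-0.0005 -0.0004 -0.0143]
145 [-0.0005 -0.0004  0.0007]
```

View pics/side3.png

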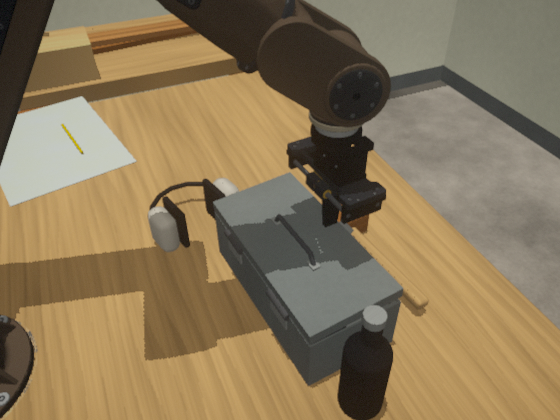

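The lid is at rest: the side camera gives 0.046 rad both times. The fingertip at (328,222) is about 10 mm above the press point. Next I'll descend in guarded steps.

```bash
python3 -m pendant '[[[0,0,0,0.002,0],[0,0,0,0.004,0],[0,0,0,0.005,0],[0,0,0,0.006,0],[0,0,0,0.007,0],[0,0,0,0.008,0],[0,0,0,0.008,0],[0,0,0,0.008,0]]]' | sed -n '1,2p;4p'
python3 -m pendant '[[[0,0,0,0.0005,0],[0,0,0,0.001,0],[0,0,0,0.0015,0],[0,0,0,0.002,0],[0,0,0,0.002,0],[0,0,0,0.002,0],[0,0,0,0.002,0],[0,0,0,0.002,0]]]' | sed -n '1,2p;4p'
```

```text
t: 12.4
eef_pos: [637.9, -57.1, 137.6]
ft_force: [-0.5, -0.6, 0.3]
t: 13.2
eef_pos: [638.1, -57.1, 135.9]
ft_force: [0.8, 1.4, 4.7]
```

```bash
python3 -m pendant '[[[0,0,0,0.0003,0],[0,0,0,0.0006,0],[0,0,0,0.001,0],[0,0,0,0.001,0],[0,0,0,0.001,0],[0,0,0,0.001,0],[0,0,0,0.001,0],[0,0,0,0.001,0]]]' | sed -n '1,2p;4p'
python3 -m pendant '[[[0,0,0,0.0003,0],[0,0,0,0.0006,0],[0,0,0,0.001,0],[0,0,0,0.001,0],[0,0,0,0.001,0],[0,0,0,0.001,0],[0,0,0,0.001,0],[0,0,0,0.001,0]]]' | sed -n '1,2p;4p'
```

```text
t: 14.0
eef_pos: [638.3, -57.1, 134.9]
ft_force: [2.9, 1.4, 6.3]
t: 14.8
eef_pos: [638.5, -57.1, 134.2]
ft_force: [2.1, 1.0, 7.7]
```

```bash
python3 -m pendant '[[[0,0,0,0.0003,0],[0,0,0,0.0006,0],[0,0,0,0.001,0],[0,0,0,0.001,0],[0,0,0,0.001,0],[0,0,0,0.001,0],[0,0,0,0.001,0],[0,0,0,0.001,0]]]' | sed -n '1,2p;4p'
python3 -m pendant '[[[0,0,0,0.0003,0],[0,0,0,0.0006,0],[0,0,0,0.001,0],[0,0,0,0.001,0],[0,0,0,0.001,0],[0,0,0,0.001,0],[0,0,0,0.001,0],[0,0,0,0.001,0]]]' | sed -n '1,2p;4p'
```

```text
t: 15.6
eef_pos: [638.6, -57.1, 133.4]
ft_force: [2.4, 1.6, 8.5]
t: 16.4
eef_pos: [638.8, -57.1, 132.6]
ft_force: [3.2, 2.7, 9.3]
```

```bash
python3 -m pendant '[[[0,0,0,0.0003,0],[0,0,0,0.0006,0],[0,0,0,0.001,0],[0,0,0,0.001,0],[0,0,0,0.001,0],[0,0,0,0.001,0],[0,0,0,0.001,0],[0,0,0,0.001,0]]]' | sed -n '1,2p;4p'
```

```text
t: 17.2
eef_pos: [638.9, -57.0, 131.5]
ft_force: [4.8, 1.7, 8.1]
```

```bash
python3 -m pendant '[[[0,0,0,0.0002,0],[0,0,0,0.0004,0],[0,0,0,0.0006,0],[0,0,0,0.0007,0],[0,0,0,0.0007,0],[0,0,0,0.0007,0],[0,0,0,0.0007,0],[0,0,0,0.0007,0]]]' | sed -n '1,2p;4p'
```

```text
t: 18.0
eef_pos: [639.1, -57.1, 130.8]
ft_force: [6.2, 2.7, 7.5]
```

The force has eased from 9.3 to 7.5 N, so the catch may have passed over. I'll step on carefully to feel for the stop.

```bash
python3 -m pendant '[[[0,0,0,0.0002,0],[0,0,0,0.0004,0],[0,0,0,0.0005,0],[0,0,0,0.0005,0],[0,0,0,0.0005,0],[0,0,0,0.0005,0],[0,0,0,0.0005,0],[0,0,0,0.0005,0]]]' | sed -n '1,2p;4p'
```

```text
t: 18.8
eef_pos: [639.1, -57.0, 130.5]
ft_force: [5.0, 1.5, 10.0]
```

```bash
python3 -m pendant '[[[0,0,0,0.0002,0],[0,0,0,0.0004,0],[0,0,0,0.0005,0],[0,0,0,0.0005,0],[0,0,0,0.0005,0],[0,0,0,0.0005,0],[0,0,0,0.0005,0],[0,0,0,0.0005,0]]]' | sed -n '1,2p;4p'
```

```text
t: 19.6
eef_pos: [639.2, -57.0, 130.1]
ft_force: [4.0, 3.3, 10.1]
```

```bash
python3 -m pendant '[[[0,0,0,0.0002,0],[0,0,0,0.0004,0],[0,0,0,0.0005,0],[0,0,0,0.0005,0],[0,0,0,0.0005,0],[0,0,0,0.0005,0],[0,0,0,0.0005,0],[0,0,0,0.0005,0]]]' | sed -n '1,2p;4p'
```

```text
t: 20.4
eef_pos: [639.2, -57.0, 129.9]
ft_force: [3.5, 1.8, 12.2]
```

```bash
python3 -m pendant '[[[0,0,0,0.0002,0],[0,0,0,0.0004,0],[0,0,0,0.0005,0],[0,0,0,0.0005,0],[0,0,0,0.0005,0],[0,0,0,0.0005,0],[0,0,0,0.0005,0],[0,0,0,0.0005,0]]]' | sed -n '1,2p;4p'
```

```text
t: 21.2
eef_pos: [639.3, -57.0, 129.9]
ft_force: [3.9, 2.4, 17.5]
```

The force is now climbing stiffly, which feels like the solid stop. I'll back off 3 mm and see whether the lid stays down.

```bash
python3 -m pendant '[[[0,0,0,-0.0005,0],[0,0,0,-0.001,0],[0,0,0,-0.0015,0],[0,0,0,-0.002,0],[0,0,0,-0.0025,0],[0,0,0,-0.003,0],[0,0,0,-0.003,0],[0,0,0,-0.003,0]]]' | sed -n '1,2p;4p'; python3 lid.py
```

```text
t: 22.0
eef_pos: [637.6, -57.2, 130.7]
ft_force: [0.2, 0.5, 3.4]
side [np.int64(8761), np.int64(7509), np.float64(0.0009531995960146334), np.float64(128.27681270087356)]
top [np.int64(3651), np.int64(2969), np.float64(0.011625421332958451), np.float64(130.83431910227588)]
22.1 [637.60520569 -57.1439014  130.70083536] [ 0.78953112 -0.0711327   2.28813384]
230 [-0.0007 -0.0004 -0.0993]
160 [-0.0008 -0.0004 -0.0293]
145 [-0.0008 -0.0004 -0.0143]
```

```bash
python3 -m pendant '[[[0,0,0,-0.001,0],[0,0,0,-0.002,0],[0,0,0,-0.004,0],[0,0,0,-0.008,0],[0,0,0,-0.015,0],[0,0,0,-0.02,0],[0,0,0,-0.02,0],[0,0,0,-0.02,0]]]' | sed -n '1,2p;4p'; python3 lid.py
```

```text
t: 22.9
eef_pos: [637.9, -57.1, 151.1]
ft_force: [0.9, 0.7, -0.1]
side [np.int64(8819), np.int64(7507), np.float64(0.0019601494840917125), np.float64(128.35870082187066)]
top [np.int64(3581), np.int64(2795), np.float64(0.01523615760321411), np.float64(131.16706989708905)]
23.0 [637.77355389 -57.1091433  150.79994499] [ 0.27488002 -0.72436951 -0.67705807]
230 [-0.0006 -0.0004 -0.0792]
160 [-0.0006 -0.0004 -0.0092]
145 [-0.0006 -0.0004  0.0058]
```

Latched: the lid stays at about 0.002 rad (side camera), down from 0.046, with the hand off. I'll pull clear and take a last look.

```bash
python3 -m pendant '[[[0,0,0,-0.03,0],[0,0,0,-0.07,0],[0,0,0,-0.11,0],[0,0,0,-0.15,0],[0,0,0,-0.18,0],[0,0,0,-0.2,0],[0,0,0,-0.2,0],[0,0,0,-0.2,0]]]' | sed -n '1,2p;4p'; python3 lid.py 5
```

```text
t: 23.8
eef_pos: [637.6, -57.1, 350.0]
ft_force: [-0.1, -0.2, -1.8]
side [np.int64(7516), np.int64(7515), np.float64(0.0017873013717287385), np.float64(128.33567790545632)]
top [np.int64(2827), np.int64(2739), np.float64(0.0035089199930830326), np.float64(130.1480432540954)]
23.9 [637.50272061 -57.06871573 349.20680179] [ 0.59788409  0.17969245 -0.54033955]
230 [-0.0012 -0.0006  0.1192]
160 [-0.0013 -0.0006  0.1892]
145 [-0.0014 -0.0006  0.2042]
```

View pics/side5.png

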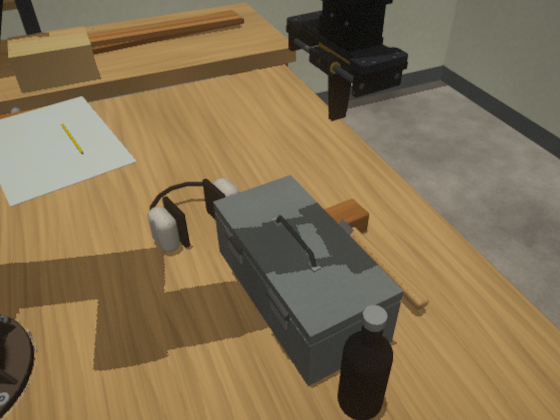

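The lid is shut flat and the gripper is well clear, at about (345,80). The ear muffs (190,210), flask (365,370) and mallet (350,215) are where they were. I'll hand in.

```bash
python3 -c "
from cell import env
print(env.job_done())"
```

```text
the job is handed in; nothing more can be done
None
```

The toolbox is closed and the catch is holding the lid shut; I handed the job in at about 24 s. I pushed the lid past upright with closed fingers, took the hand away, and it swung down by its own weight to rest at about 0.046 rad. I then pressed the front edge down in small steps.

**Pressing:** the force eased around 8–9 N, then rose stiffly at the stop. I stopped at a reading of 17.5 N, about 18 N with the sideways part, under the 25 N limit. The give-way came about 1.5–2.5 mm above the stop, earlier than the 1 mm described. Forces were read only at the end of each 0.8 s step.

**Last checks:** with the hand 200 mm above the lid, the side camera read 0.002 rad and the top camera 0.004 rad, against a latched limit of 0.028. With the gripper just above the lid, the top camera had read up to 0.015 rad, probably because the gripper blocked part of its view. In the last picture the ear muffs, flask and mallet look unmoved; I did not measure them.

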